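# Clamp the hex blank in the torque-limited drill vise

## Robot

A 6-joint arm with a two-finger parallel gripper is mounted at the origin on the work surface. World frame = base frame: x ahead of the robot, y to its left, z up, the work surface at z = 0. Lengths are in mm, angles in degrees, forces in N, time in s.
With the tool pointing down it reaches from about 325 to 925 mm from the base axis. Payload 3.1 kg.
Tool frame: the origin (TCP) lies at the very end of the fingers, on their centre line; the grasp point (between the pads) lies grasp_offset behind it (grasp_offset is the distance from the TCP to the grasp point, in mm); z points along the fingers, y is the line along which they close (so a half turn about z gives the same grasp; the last joint's range is limited). The gripper opens to 85 mm and grips with 20 to 120 N. Pads are 22 mm wide; open, the fingers measure 114 mm over their backs; the gripper's body (76 mm by 85 mm) begins 54 mm behind the grasp point. The pads swing forward as they close: fully open they stand 13 mm farther back than shut.
Start: joints at [-76.616, 12.427, 92.441, -0, 75.132, -6.429], TCP at [211.865, -588.007, 231.3] pointing down, gripper open.
Joint ranges: [-157.48, 157.48], [-44.54, 120.13], [17.64, 146.25], [-64.5, 244.5], [7.68, 150.69], [-147.95, 147.95]. Speed limits (degrees/s): [159.86, 159.86, 180, 180, 180, 180].

## Interface

Orientations are given as [roll, pitch, yaw] about the fixed x, y, z axes, in that order (R = Rz(yaw) Ry(pitch) Rx(roll)).
In Python, from station import * gives the robot as it stands. Calls block until the motion is done:
- goto(position, orientation): joint-space move of the TCP to a pose.
- move_l(position, attitude=None, speed=150): straight line of the TCP; attitude=None keeps the orientation; speed is the mean speed in mm/s.
- move_j(angles): joint-space move.
- grip(opening, squeeze=None): finger opening in mm; squeeze is the grip in N (None keeps the last); returns when the fingers have stopped.
- wait(seconds).
- solve_ik(position, orientation): joint angles nearest the present ones, or None.
- get_obs(): the state.
- get_image(name): name is "side" or "top" or "wrist"; returns the picture (420x560x3 uint8, red, green, blue); there is no depth.
- get_calibration(name): a dict with "fx", "fy", "cx", "cy" (pixels), "R" (3x3) and "t" (3): a world point X has camera coordinates R X + t; the wrist camera has in their place "mount" (4x4, takes a point from camera to tool coordinates, whose origin is the TCP and whose axes are the flange's). Camera axes: x right, y down, z forward; pixel columns grow to the right and rows downward; lengths in mm; the calibration is good to about 2 mm. The wrist camera is an equidistant fisheye: a pixel r from the principal point sees the ray r / f radians off the axis. A picture is of the moment at which its call begins: read the wrist's pose just before it. get_calibration takes no time and is no camera call.
A pose or a line that the arm cannot do raises Unreachable and nothing moves.
- sign_off(): hands the job in; it is judged then, once.
Trained networks look in the newest picture that a camera, given by its name, has taken for a name from the list of things; names that differ only in an ending like _2 or _b are one class to them, and where a whole thing is asked for, a point or a joint stands for the part that bears it (a point fixed in the world has none). Each returns a list of dicts, best first, with "score" (0 to 1); they miss things now and then, are a little off and sometimes report something else, mostly with a low value. They report only what shows in the picture. A call takes as long as a camera call. They do not tell look-alikes from the thing itself.
- spot_in(name, camera): "extent" ([centre column, centre row, width, height] in pixels, round what is visible of it).
- regions_of(name, camera): "region" (420x560 bool, what is visible of it) and "extent" ([centre column, centre row, width, height] in pixels, round what is visible of it).
The state is a dict: "t": time; "joint_pos": joint angles; "qvel": joint speeds; "effort": joint torques, N m; "tcp_pos": TCP position; "ee_rot": TCP orientation; "wrist_force": force on the tool from outside, world axes, zero at the start; "moment": the same for the moment, N m; "grip_width": finger opening in mm; "grip_force": force on a finger pad.
Only numpy, scipy, OpenCV 4.12 (cv2) and the standard library are available. Lean on these libraries where they do the work, as an engineer would, in place of code of your own. Each camera call takes 0.05 s, during which the arm holds its last target. There are 200 camera calls.

## Task

Get the brass hex blank clamped for drilling: first lift the dial indicator off the vise bed and set it gently, face up, in the empty dimple of the wooden tray. Then stand the blank flat on the vise bed between the jaws, a pair of its flats facing them, and swing the vise lever clockwise (seen from above) until its torque limiter slips with the blank clamped, then stop at once. Leave everything else where it lies.

Things in the scene. Friction and masses are not known exactly. Their poses are not given: they have to be found in the camera images.
- dial_center (a point): Centre of the dial indicator (fragile, 180 g): round chrome case, 58 mm diameter, 33 mm thick, white dial face up, lower edge rounded; lies on the vise bed. Point is on the case axis, 16.5 mm above its underside; z up. A thin stem (9 mm) juts along local +x to 76 mm from the axis, its underside 20 mm above the case's, at the start over the fixed jaw. Grip the case square to the stem.
- pocket (a point): Centre of the flat floor of the empty round dimple in the wooden tray: 68 mm diameter, 12 mm deep, floor 8 mm above the bench. The tray reaches 55 mm from here along local -x, 165 mm along +x and 47 mm to either side. An equal dimple 110 mm away along +x is occupied. The indicator may lie with its stem any way round: it clears the rim.
- tray: Fixed wooden tray, 220 x 95 x 20 mm, on the robot's left or right; origin at the centre of its underside, x along its long side (empty dimple at x = -55 mm).
- blank_center (a point): Centre of the hexagonal brass nut blank (750 g, give or take 12 %): 56 mm across flats, 65 mm across corners, 45 mm tall, standing on the bench at the robot's left or right. Point is 22.5 mm above its underside; z up; local x is square to one pair of flats (the other pairs at 60 and 120 degrees).
- bed (a point): Centre of the vise bed's top, 25 mm above the bench. Jaws close along local y: fixed jaw face at y = +45 mm, moving face starts at -45 to -37 mm and ends at -11 mm on the clamped blank. Jaws: 60 mm wide along x, 16 mm high above the bed, 27 mm thick. The bed is 110 mm wide along x. The jaw slides the blank to the fixed jaw and squares it: it need not be set down exactly.
- vise: Fixed grey drill vise: base, bed, fixed jaw and lever tower. Origin on the bench under the bed centre; axes as for the bed point.
- jaw: Moving steel jaw. Origin at the middle of the lower edge of its clamping face; local y points to the fixed jaw.
- lever_axis (a point): Point on the lever's upright turning axis, 97 mm above the bench; 120 mm from the bed centre along the bed's local -y.
- handle (a point): Middle of the upright black cylindrical handle (24 mm diameter) at the lever's end, 120 mm from the lever axis, 97 mm above the bench; free from 66 mm (just above the flat lever bar) to its top at 121 mm. Local axes turn with the lever. Clockwise from above closes the jaw; 1.0 to 1.3 rad brings it to the blank, the lever then pointing along the bed's local -x.
- spindle (a joint): Angle (rad) of the steel drum under the lever, which drives the jaw: 0 wide open (jaws 90 mm apart), growing clockwise from above, 26.5 mm of jaw travel per rad; starts at 0 to 0.3, about 1.28 when the blank is clamped on its flats. Drag 0.75 N m (6 to 7 N at the handle); stays where it is left.
- limiter (a joint): Angle (rad) the lever has slipped clockwise on the drum: 0 until the torque limiter slips at 1.6 N m (13 N sideways at the handle); no spring-back. From then on the lever moves at steady force while drum and jaw stand still. A rib on the drum's rim lies under the lever bar until it slips. A slip of 0.05 to 0.6 rad is right, more is over-cranking.
- dial: The dial indicator (see its centre point); origin at the centre of its underside.
- blank: The brass blank (see its centre point); origin at the centre of its underside.
- level: Bystander: round aluminium bull's-eye level, 50 mm diameter, 21 mm high, in the tray's other dimple.
- mallet: Bystander: wooden mallet lying on the bench, head 65 x 115 x 75 mm (origin under its centre), handle 200 mm along local -x.
- chuck_key: Bystander: T-shaped drill chuck key, 105 mm long, flat on the bench.
- parallel: Bystander: steel parallel bar, 150 x 22 x 12 mm, flat on the bench.
- oil_bottle: Bystander: upright white plastic bottle, 60 mm diameter, 150 mm tall.
Things that resemble listed ones, but are neither listed nor needed, are in the scene too. Several things have the shape of the blank; the one meant has the colours described above. Leave any pink look-alike of the dial alone.

How it is judged (in metres and radians):
On the way, in this order (a step that is already met when the one before it is completed fails the run):
1. the dial indicator lies released in the empty dimple, face up (horizontal distance between dial_center and pocket below 0.009 m and z of dial_center in the frame of pocket between 0.01 and 0.0205 m and angle between dial_center's own z axis and vertical below 0.12 rad and contact force between the fingers and dial below 0.3 N and linear speed of dial below 0.02 m/s), for 0.2 s.
2. the blank stands released on the vise bed between the jaws (z of blank_center in the frame of bed between 0.018 and 0.026 m and angle between blank_center's own z axis and vertical below 0.1 rad and horizontal distance between blank_center and bed below 0.035 m and contact force between the fingers and blank below 0.3 N and linear speed of blank below 0.02 m/s), for 0.2 s.
3. the limiter has slipped with the jaw pressing on the blank (value of joint limiter above 0.05 rad and value of joint spindle above 1.22 rad and contact force between jaw and blank above 4 N), for 0.1 s.
At the end, for the whole second after the job is handed in: Indicator face up on the floor of the empty dimple (centre within 9 mm). Blank upright on the bed, within 25 mm of centre across it, clamped on its flats (spindle 1.22 to 1.37 rad, jaw pressing over 4 N). Limiter slipped 0.05 to 0.6 rad. All at rest (all of step 3 and horizontal distance between dial_center and pocket below 0.009 m and z of dial_center in the frame of pocket between 0.01 and 0.0205 m and angle between dial_center's own z axis and vertical below 0.12 rad and z of blank_center in the frame of bed between 0.018 and 0.026 m and angle between blank_center's own z axis and vertical below 0.1 rad and linear speed of each of dial, blank below 0.02 m/s and value of joint spindle below 1.37 rad and x of blank_center in the frame of bed between -0.025 and 0.025 m and value of joint limiter below 0.6 rad); the robot touches nothing.
It fails at once if the lever was cranked on past the slip (more than 0.6 rad of slip) (value of joint limiter above 0.6 rad).
It fails at once if the indicator was pressed or dropped hard into the tray (over 40 N) (contact force between dial and tray above 40 N).
It fails at once if the indicator was dropped or slammed into the dimple (over 0.4 m/s in its last 25 mm) (horizontal distance between dial_center and pocket below 0.03 m and z of dial_center in the frame of pocket below 0.0415 m and linear speed of dial above 0.4 m/s).
It fails at once if the indicator was tipped off level by more than 0.6 rad (angle between dial_center's own z axis and vertical above 0.6 rad).
It fails at once if a bystander was moved by more than 30 mm (distance of any of level, mallet, chuck_key, parallel, oil_bottle from where it was at the start of the episode above 0.03 m).
It also fails if it takes over 69 s, if anything falls off the work surface, if the arm or the gripper's body presses on something with over 40 N, if the wrist force passes 120 N, or if a joint passes its speed limit or range.

## Working session

There is one attempt and no reset: what is moved stays moved. The work goes in short steps, each a Python script; the robot and the scene stay as the last script left them, time stands still between calls to the robot, and variables do not carry over. Pictures are saved under pics/ and viewed, at most 11 in all, crops included, and the job is handed in when it is done.

```bash
ls; mkdir -p pics; python3 - <<'E'
from station import *
import cv2,numpy as np
for c in("top","side"):
    im=get_image(c); cv2.imwrite(f"pics/{c}0.png",im[:,:,::-1])
    k=get_calibration(c); print(c,{a:np.round(b,3).tolist() for a,b in k.items()})
    for n in("dial","tray","blank","vise","handle","level","jaw"):
        print(n,[(round(d["score"],2),np.round(d["extent"]).tolist()) for d in spot_in(n,c)][:5])
k=get_calibration("wrist");print({a:np.round(b,3).tolist() for a,b in k.items()})
o=get_obs();print(o)
try: print(grasp_offset)
except Exception as e: print(e)
E
```

```text
pics
top {'fx': 512.458, 'fy': 512.458, 'cx': 284.198, 'cy': 210.749, 'R': [[-0.027, -1.0, 0.006], [-0.988, 0.026, -0.153], [0.153, -0.01, -0.988]], 't': [17.247, 565.441, 1268.854]}
dial [(0.93, [149.0, 160.0, 34.0, 28.0]), (0.79, [249.0, 201.0, 39.0, 26.0])]
tray [(0.79, [404.0, 230.0, 48.0, 89.0]), (0.35, [401.0, 126.0, 98.0, 71.0])]
blank [(0.87, [179.0, 201.0, 28.0, 24.0]), (0.84, [167.0, 237.0, 23.0, 28.0]), (0.63, [174.0, 281.0, 27.0, 28.0]), (0.48, [326.0, 192.0, 63.0, 17.0])]
vise [(0.67, [292.0, 200.0, 131.0, 74.0])]
handle [(0.86, [326.0, 190.0, 63.0, 19.0]), (0.33, [403.0, 207.0, 18.0, 18.0])]
level [(0.61, [404.0, 208.0, 20.0, 20.0]), (0.38, [325.0, 190.0, 68.0, 22.0])]
jaw [(0.68, [278.0, 196.0, 14.0, 26.0]), (0.35, [400.0, 126.0, 98.0, 70.0]), (0.29, [292.0, 199.0, 131.0, 77.0])]
side {'fx': 469.115, 'fy': 469.115, 'cx': 277.695, 'cy': 214.692, 'R': [[-0.859, -0.512, 0.008], [-0.313, 0.514, -0.799], [0.405, -0.689, -0.602]], 't': [473.723, 252.44, 873.18]}
dial [(0.64, [116.0, 317.0, 31.0, 51.0]), (0.59, [244.0, 252.0, 30.0, 33.0])]
tray [(0.63, [351.0, 188.0, 86.0, 43
[... 549 characters left out ...]
0]]}
{'t': 0.8, 'joint_pos': array([-7.66159912e+01,  1.24253164e+01,  9.24384494e+01, -1.37906164e-03,
        7.51308560e+01, -6.42682914e+00]), 'qvel': array([ 0.05825171, -0.01481192, -0.03396962,  0.00347164,  0.04474289,
       -0.05888427]), 'effort': array([ 3.00253796e-04, -3.96829212e+01, -3.04233742e+01, -3.22515525e-04,
        4.54985584e-04, -6.74977215e-06]), 'tcp_pos': array([ 211.86425074, -588.0392789 ,  231.34682453]), 'ee_rot': array([1.79994805e+02, 1.92653453e-03, 1.98111917e+01]), 'wrist_force': array([ 0.09917459,  0.56798316, -0.58122561]), 'moment': array([-0.07128808, -0.03550948, -0.05026365]), 'grip_force': 0.0, 'grip_width': 85.42414152345972}
18.700000000000003
```

```bash
python3 - <<'E'
import cv2
a=cv2.imread("pics/top0.png")
cv2.imwrite("pics/top0c.png",cv2.resize(a[70:330,110:460],None,fx=2.28,fy=2.28,interpolation=cv2.INTER_CUBIC))
E
```

```text
(no output)
```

View pics/top0c.png

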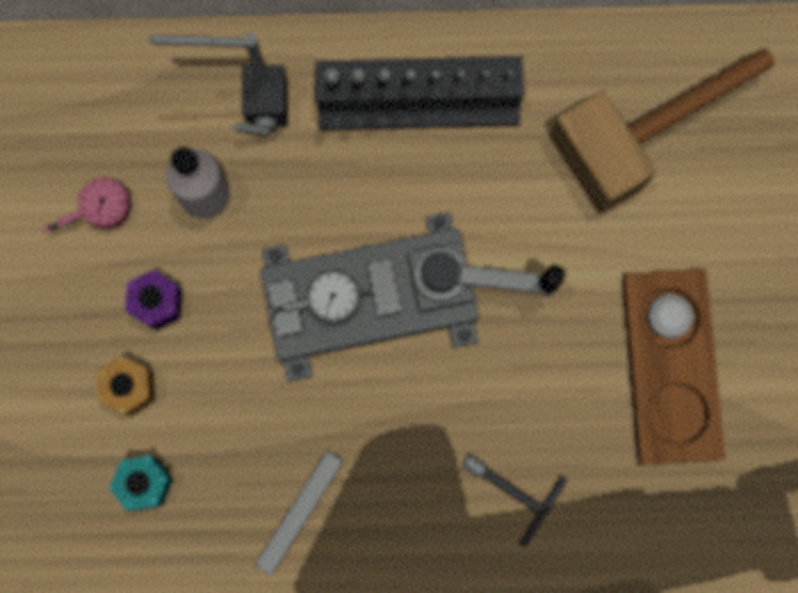

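View pics/side0.png

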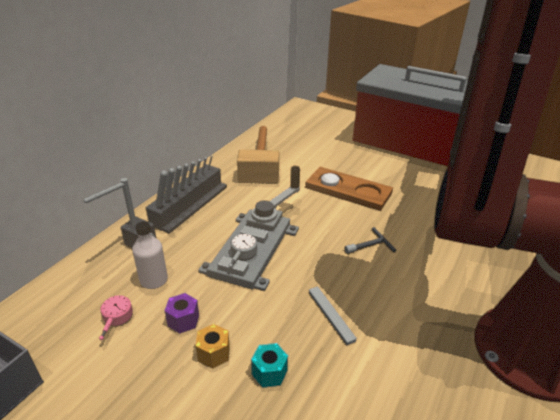

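The top crop shows the vise near the middle, with the white dial at full-frame (249,201). The empty dimple is at (409,251), with the level in the other one at (404,208). There are three hex nuts: purple (179,201), brass/orange (165,238) and teal (174,281). The brass one at (165,238) matches the description. The side view shows the same three at (180,313), (213,347) and (270,366), brass again in the middle. The pink dial at (149,160) is the look-alike, so I'll leave it alone.

```bash
cat >h.py <<'E'
from station import *
import numpy as np, cv2
from scipy.spatial.transform import Rotation as Ro
from scipy.optimize import least_squares
def cam(c):
    """returns (calib, R, t): camera coords = R X + t, now"""
    k=get_calibration(c)
    if c!="wrist": return dict(k,name=c,R=np.array(k["R"]),t=np.array(k["t"]))
    o=get_obs(); T=np.eye(4); T[:3,:3]=Ro.from_euler("xyz",o["ee_rot"],degrees=True).as_matrix(); T[:3,3]=o["tcp_pos"]
    M=np.linalg.inv(T@np.array(k["mount"]))
    return dict(k,name=c,R=M[:3,:3],t=M[:3,3])
def ray(k,uv):
    x=(uv[0]-k["cx"])/k["fx"]; y=(uv[1]-k["cy"])/k["fy"]
    if k["name"]=="wrist":
        r=np.hypot(x,y); d=np.array([x*np.sinc(r/np.pi),y*np.sinc(r/np.pi),np.cos(r)])
    else: d=np.array([x,y,1.])
    return -k["R"].T@k["t"], k["R"].T@(d/np.linalg.norm(d))
def onz(k,uv,z):
    o,d=ray(k,uv); return o+d*(z-o[2])/d[2]
def tri(obs):
    A=np.zeros((3,3));b=np.zeros(3);L=[]
    for k,uv in obs:
        o,d=ray(k,uv);P=np.eye(3)-np.outer(d,d);A+=P;b+=P@o;L.append((o,P))
    X=np.linalg.solve(A,b); return X,[round(float(np.linalg.norm(P@(X-o))),1) for o,P in L]
def proj(k,X):
    p=k["R"]@np.asarray(X,float)+k["t"]
    if k["name"]=="wrist":
        th=np.arctan2(np.hypot(p[0],p[1]),p[2]); s=th/max(np.hypot(p[0],p[1]),1e-9); return np.array([k["cx"]+k["fx"]*p[0]*s,k["cy"]+k["fy"]*p[1]*s])
    return np.array([k["cx"]+k["fx"]*p[0]/p[2],k["cy"]+k["fy"]*p[1]/p[2]])
def shot(name,c="wrist"):
    k=cam(c); im=get_image(c); cv2.imwrite(f"pics/{name}.png",im[:,:,::-1]); return k,im
E
python3 - <<'E'
from h import *
t=cam("top");s=cam("side");f=lambda u,v:(110+u/2.28,70+v/2.28)
r=lambda x:np.round(x,1).tolist()
print("dial tri",r(tri([(t,f(333,296)),(s,(244,242))])[0]),r(onz(t,f(333,296),58)))
print("pocket",r(onz(t,f(683,413),20)),"level",r(onz(t,f(672,315),29)),r(tri([(t,f(683,413)),(s,(369,190))])[0]))
print("blank",r(tri([(t,f(122,384)),(s,(212,337))])[0]),r(onz(t,f(122,384),45)))
print("handle top",r(tri([(t,f(553,274)),(s,(295,169))])[0]),r(onz(t,f(553,274),121)),"axis",r(onz(t,f(441,271),80)))
print("key",r(onz(t,f(540,507),5)),"parallel",r(onz(t,f(300,510),12)))
for p in ("xx",):
    for X,y in (((480,60,300),90),((420,320,300),90),((370,-290,300),90)): print(solve_ik(X,[180,0,y]))
E
```

```text
dial tri [594.1, 73.3, 55.0] [593.4, 73.1, 58.0]
pocket [455.5, -318.5, 20.0] level [566.6, -310.8, 29.0] [455.3, -319.8, 15.5]
blank [502.9, 310.0, 45.2] [502.5, 309.8, 45.0]
handle top [600.8, -164.8, 115.9] [599.9, -164.0, 121.0] axis [614.3, -47.0, 80.0]
key [354.8, -153.7, 5.0] parallel [358.8, 116.7, 12.0]
[ -1.19530725  -8.18904327 106.33096502   0.          81.85807825
  -1.19530725]
[ 2.96857072e+01 -2.38578522e+00  1.00975275e+02 -2.54444375e-14
  8.14105099e+01  2.96857072e+01]
[-46.65210136 -10.02318583 107.92245326   0.          82.10073256
 -46.65210136]
```

```bash
python3 - <<'E'
from h import *
import pickle
D={}
def look(tag,p,yaw,names):
    goto(p,[180,0,yaw]); k,im=shot(tag); D[tag]=(k,im,{n:regions_of(n,"wrist") for n in names})
    print(tag,get_obs()["t"],{n:[(round(d["score"],2),np.round(d["extent"]).tolist()) for d in D[tag][2][n]][:3] for n in names})
look("pk1",[455,-319,180],99.5,["tray","level"])
look("pk2",[500,-270,180],99.5,["tray","level"])
look("vs1",[605,20,260],99.5,["dial","vise","handle","jaw"])
look("vs2",[594,73,180],99.5,["dial","vise","jaw","handle"])
pickle.dump(D,open("d.pkl","wb"))
a=[D[t][1] for t in("pk1","vs1")]
cv2.imwrite("pics/m1.png",cv2.resize(np.vstack(a)[:,:,::-1],None,fx=.7,fy=.7,interpolation=cv2.INTER_AREA))
cv2.imwrite("pics/m2.png",D["vs2"][1][:,:,::-1])
E
```

```text
pk1 2.3167 {'tray': [(0.85, [330.0, 193.0, 226.0, 122.0]), (0.59, [483.0, 43.0, 68.0, 83.0])], 'level': [(0.57, [389.0, 207.0, 48.0, 52.0])]}
pk2 2.8417 {'tray': [(0.93, [283.0, 232.0, 225.0, 118.0])], 'level': [(0.9, [336.0, 245.0, 50.0, 52.0]), (0.51, [435.0, 61.0, 73.0, 123.0])]}
vs1 4.3 {'dial': [(0.89, [276.0, 114.0, 57.0, 97.0])], 'vise': [(0.66, [277.0, 184.0, 57.0, 24.0])], 'handle': [(0.79, [271.0, 289.0, 58.0, 122.0])], 'jaw': [(0.75, [278.0, 186.0, 54.0, 26.0]), (0.52, [269.0, 287.0, 56.0, 121.0])]}
vs2 5.025 {'dial': [(0.96, [277.0, 174.0, 72.0, 121.0])], 'vise': [(0.94, [277.0, 233.0, 166.0, 243.0])], 'jaw': [(0.63, [281.0, 258.0, 65.0, 32.0])], 'handle': [(0.71, [281.0, 331.0, 43.0, 50.0])]}
```

View pics/m1.png

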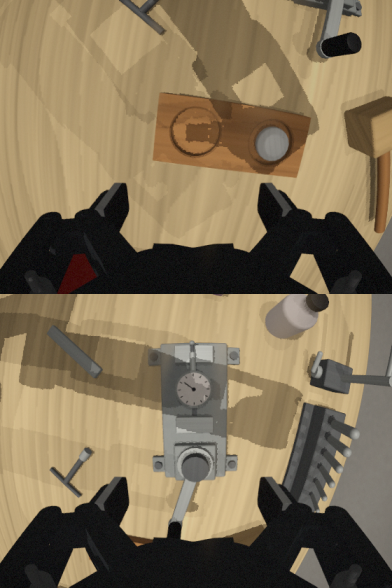

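View pics/m2.png

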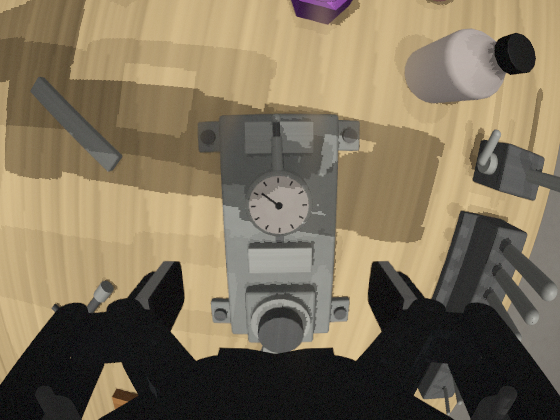

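```bash
cat >>h.py <<'E'
def rectify(k,im,c,z,half=80,s=0.5):
    """plane z patch; pixel (col,row)-> world x=c0-half+col*s, y=c1-half+row*s"""
    n=int(2*half/s); g=np.arange(n)*s-half
    X,Y=np.meshgrid(c[0]+g,c[1]+g); P=np.stack([X,Y,np.full_like(X,z)],-1)@k["R"].T+k["t"]
    rr=np.hypot(P[...,0],P[...,1]); q=np.arctan2(rr,P[...,2])/rr if k["name"]=="wrist" else 1/P[...,2]
    return cv2.remap(im,(k["cx"]+k["fx"]*P[...,0]*q).astype(np.float32),(k["cy"]+k["fy"]*P[...,1]*q).astype(np.float32),cv2.INTER_LINEAR)
def circ(k,im,c,z,r,tol=3,half=60,s=0.5):
    g=cv2.GaussianBlur(cv2.cvtColor(rectify(k,im,c,z,half,s),cv2.COLOR_RGB2GRAY),(5,5),0)
    H=cv2.HoughCircles(g,cv2.HOUGH_GRADIENT_ALT,1,5,param1=80,param2=0.5,minRadius=int((r-tol)/s),maxRadius=int((r+tol)/s))
    return [] if H is None else [(round(float(c[0]-half+h[0]*s),1),round(float(c[1]-half+h[1]*s),1),round(float(h[2]*s),1),round(float(h[3]),2) if len(h)>3 else 0) for h in H.reshape(-1,H.shape[-1])[:4]]
def inscribed(m):
    d=cv2.distanceTransform(m.astype(np.uint8),cv2.DIST_L2,5); ys,xs=np.where(d>d.max()-.6); return (xs.mean(),ys.mean()),d.max()
E
python3 - <<'E'
from h import *
import pickle
D=pickle.load(open("d.pkl","rb"))
for t in("pk1","pk2"):
    k,im,R=D[t]; print(t,circ(k,im,(455,-319),20,34,4))
    m=R["tray"][0]["region"].astype(np.uint8); cs=max(cv2.findContours(m,0,1)[0],key=cv2.contourArea)[:,0]
    W=np.array([onz(k,p,20)[:2] for p in cs],np.float32); print("tray rect",cv2.minAreaRect(cv2.convexHull(W)))
    (c,r)=inscribed(R["level"][0]["region"]); print("level",onz(k,c,29))
O=[]
for t in("vs1","vs2"):
    k,im,R=D[t]; print(t,circ(k,im,(594,73),58,29,4))
    c,r=inscribed(R["dial"][0]["region"]); print("ins",c,r,onz(k,c,58)); O.append((k,c))
print("dial",tri(O))
k,im,R=D["vs2"]
m=R["dial"][0]["region"].astype(np.uint8)
ys,xs=np.where(m); j=ys<ys.min()+30; p=onz(k,(xs[j].mean(),ys[j].mean()),49); print("stem pt",p)
m=R["vise"][0]["region"].astype(np.uint8); cs=max(cv2.findContours(m,0,1)[0],key=cv2.contourArea)[:,0]
cv2.imwrite("pics/rect.png",cv2.rotate(rectify(k,im,(594,53),25,130,.5),2)[:,:,::-1])
for n,z in(("jaw",41),):
    m=R[n][0]["region"].astype(np.uint8); cs=max(cv2.findContours(m,0,1)[0],key=cv2.contourArea)[:,0]
    print(n,cv2.minAreaRect(cv2.convexHull(np.array([onz(k,q,z)[:2] for q in cs],np.float32))))
# handle/ axis
h=[(D[t][0],D[t][2]["handle"][0]["extent"]) for t in("vs1","vs2")]; print(h[0][1],h[1][1])
E
```

```text
pk1 [(455.5, -311.0, 33.9, 0), (453.0, -297.0, 34.0, 0)]
tray rect ((512.44140625, -310.5377502441406), (220.8525848388672, 96.68832397460938), 1.7306764125823975)
level [ 564.36845653 -307.67117028   29.        ]
pk2 [(459.0, -312.0, 34.4, 0)]
tray rect ((512.5042724609375, -308.7133483886719), (220.57591247558594, 99.92984008789062), 1.793220043182373)
level [ 566.03805162 -305.75717781   29.        ]
vs1 [(613.0, 67.5, 29.2, 0), (595.5, 74.5, 25.6, 0)]
ins (np.float64(276.14285714285717), np.float64(135.28571428571428)) 25.565895 [595.93239736  74.90088716  58.        ]
vs2 [(596.5, 74.5, 27.1, 0)]
ins (np.float64(278.1666666666667), np.float64(202.33333333333334)) 32.953495 [595.54574443  76.46695705  58.        ]
dial (array([595.94175899,  74.65815053,  50.36512783]), [0.0, 0.0])
stem pt [583.27455676 136.70521254  49.        ]
jaw ((606.4811401367188, 19.765287399291992), (60.69150924682617, 31.900432586669922), 9.637690544128418)
[270.8, 288.9, 57.5, 122.5] [281.4, 331.2, 42.9, 49.8]
```

View pics/rect.png

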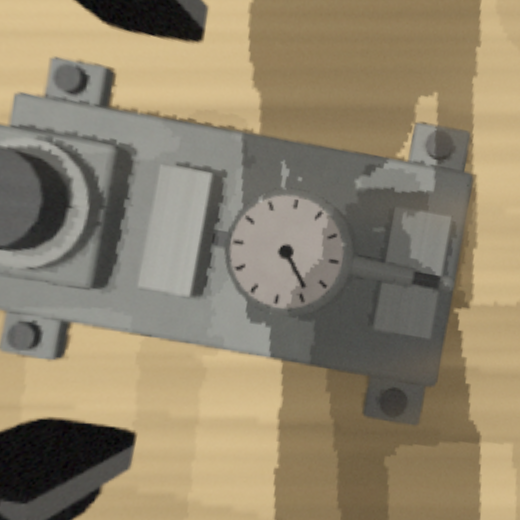

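```bash
python3 - <<'E'
from h import *
import pickle
D=pickle.load(open("d.pkl","rb")); k=D["vs2"][0]
M=np.linalg.inv(np.array(k["mount"])); kk=dict(k,R=M[:3,:3],t=M[:3,3])
for z in(0,-6,-13,-20): print(z,[np.round(proj(kk,(x,y,z))).tolist() for x in(11,-11) for y in(-42.5,42.5,57)])
t=cam("top"); im=get_image("top"); R=regions_of("tray","top")
cs=max(cv2.findContours(R[0]["region"].astype(np.uint8),0,1)[0],key=cv2.contourArea)[:,0]
print(R[0]["score"],cv2.minAreaRect(cv2.convexHull(np.array([onz(t,q,20)[:2] for q in cs],np.float32))))
E
```

```text
0 [[187.0, 247.0], [363.0, 247.0], [391.0, 246.0], [191.0, 287.0], [359.0, 287.0], [385.0, 286.0]]
-6 [[184.0, 251.0], [366.0, 252.0], [395.0, 251.0], [189.0, 293.0], [361.0, 293.0], [389.0, 291.0]]
-13 [[180.0, 257.0], [370.0, 257.0], [400.0, 256.0], [185.0, 300.0], [365.0, 300.0], [393.0, 298.0]]
-20 [[176.0, 264.0], [374.0, 264.0], [405.0, 263.0], [181.0, 307.0], [369.0, 307.0], [398.0, 306.0]]
0.86 ((511.6884765625, -309.72882080078125), (220.00018310546875, 99.22797393798828), 1.8535051345825195)
```

```bash
python3 - <<'E'
from h import *
A=[180,0,101]
goto([595.7,75.2,110],A); move_l([595.7,75.2,34],speed=100)
f0=get_obs()["wrist_force"]; print("at grasp",f0)
grip(50,40); o=get_obs(); print(o["grip_width"],o["grip_force"],o["wrist_force"])
move_l([595.7,75.2,60],speed=50); o=get_obs(); print(o["grip_width"],o["grip_force"],o["wrist_force"]-f0,o["t"])
k,im=shot("held")
E
```

```text
at grasp [-0.21443463  0.50907662  0.57072474]
56.212299281375465 43.11689302325249 [-1.06366148 -0.42423764  5.49758395]
56.26605601211882 42.693655136972666 [ 0.13957303 -0.66065363 -2.64590193] 7.4667
```

View pics/held.png

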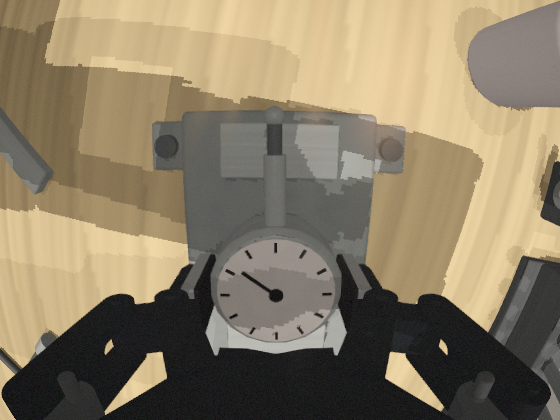

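The dial is held level between the pads, its face centre at (276,293) and the stem pointing straight up in the image. Next I'll measure its offset in the grip and carry it to the tray.

```bash
python3 - <<'E'
from h import *
k=cam("wrist"); p=onz(k,(276,293),84); o=get_obs(); off=(p-o["tcp_pos"])[:2]; print("offset",off)
if np.hypot(*off)>10: raise SystemExit
A=[180,0,101]; P=np.array([457,-311.4])-off
move_l([595.7,75.2,190],speed=200)
goto([P[0],P[1],190],A)
move_l([P[0],P[1],45],speed=150)
k,im=shot("over"); print(regions_of("tray","wrist")[:1] and "ok")
f0=get_obs()["wrist_force"]
z=26
move_l([P[0],P[1],z],speed=60)
while z>14:
    z-=1; move_l([P[0],P[1],z],speed=30); wait(.05); f=get_obs()["wrist_force"]-f0
    if f[2]>2.5: break
o=get_obs(); print(z,f,o["grip_width"],o["t"]); print("dialoff",onz(cam("wrist"),(276,293),o["tcp_pos"][2]+24))
E
```

```text
offset [0.43243813 0.27541489]
ok
18 [-2.26943667  1.0203627   4.46326471] 56.354888244092365 13.9167
dialoff [ 457.21037307 -311.68330179   42.46982688]
```

View pics/over.png

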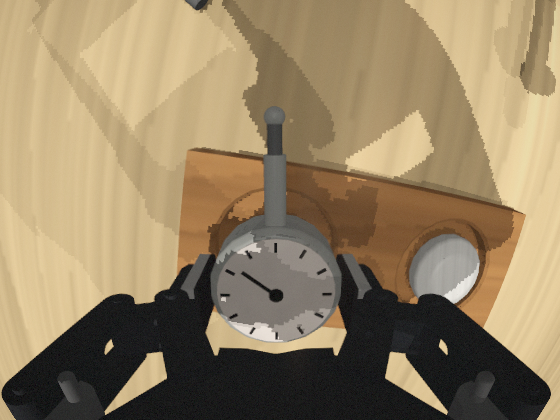

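```bash
python3 - <<'E'
from h import *
grip(85); o=get_obs(); print(o["grip_width"],o["grip_force"],o["wrist_force"])
p=o["tcp_pos"]; move_l([p[0],p[1],60],speed=120); move_l([p[0],p[1]-20,180],speed=250)
k,im=shot("placed"); R=regions_of("dial","wrist")
c,r=inscribed(R[0]["region"]); print(R[0]["score"],c,r,onz(k,c,41),circ(k,im,(457,-311),41,29,4))
T=regions_of("tray","wrist"); 
print(get_obs()["t"])
# blank views
for i,q in enumerate(([503,310,200],[470,270,180])):
    goto(q,[180,0,60]); k,im=shot(f"bl{i}"); R=regions_of("blank","wrist")
    for d in R:
        m=d["region"]; c=np.array(d["extent"][:2]); print(i,round(d["score"],2),c.round(),"rgb",np.median(im[m],0),onz(k,c,45).round(1),
          )
print(get_obs()["t"])
E
```

```text
85.13409575410411 0.0 [-0.54909425 -0.02558834  0.28587938]
0.73 (np.float64(280.4), np.float64(181.2)) 31.165894 [ 456.27253219 -311.17646795   41.        ] [(457.0, -312.5, 29.6, 0), (427.0, -293.0, 29.3, 0)]
15.6
0 0.87 [196. 255.] rgb [ 36. 104.  97.] [404.7 298.8  45. ]
0 0.66 [375. 175.] rgb [ 98.  62. 103.] [596.9 281.6  45. ]
0 0.61 [278. 193.] rgb [111.  82.  41.] [507.7 312.1  45. ]
1 0.97 [287. 139.] rgb [154. 118.  59.] [504.8 312.3  45. ]
1 0.85 [392. 122.] rgb [ 96.  65. 101.] [594.2 280.8  45. ]
1 0.83 [195. 216.] rgb [ 52. 155. 146.] [399.5 295.4  45. ]
18.425
```

```bash
python3 - <<'E'
import cv2,numpy as np
a=cv2.imread("pics/placed.png");b=cv2.imread("pics/bl0.png")
cv2.imwrite("pics/m3.png",cv2.resize(np.vstack([a,b]),None,fx=.71,fy=.71,interpolation=cv2.INTER_AREA))
E
```

```text
(no output)
```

View pics/m3.png

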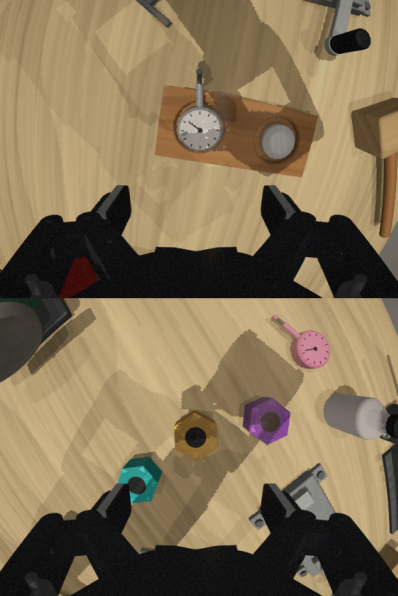

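The placed view shows the dial face up in the left dimple at montage (200,129), fitted to within 1 mm of the pocket centre. The second picture shows three hex nuts, teal (138,480), brass (195,437) and purple (267,421). Brass fits the description. Next I'll fit the blank's pose from two views and confirm it in a crop.

```bash
cat >>h.py <<'E'
def hexhull(k,x,y,th,zb,h,R=65/2):
    a=th+np.pi/6+np.arange(6)*np.pi/3
    P=np.array([proj(k,(x+R*np.cos(i),y+R*np.sin(i),z)) for z in(zb,zb+h) for i in a],np.float32)
    return cv2.convexHull(P)
def fithex(views,x0,y0,zb=0):
    def cost(v):
        c=0
        for k,m in views:
            im=np.zeros(m.shape,np.uint8); cv2.fillPoly(im,[np.round(hexhull(k,v[0],v[1],v[2],zb,v[3])*16).astype(np.int32)],1,shift=4)
            c+=1-(im.astype(bool)&m).sum()/(im.astype(bool)|m).sum()
        return c/len(views)
    from scipy.optimize import differential_evolution
    r=differential_evolution(cost,[(x0-12,x0+12),(y0-12,y0+12),(-np.pi/6,np.pi/6),(35,55)],maxiter=25,popsize=10,seed=1,polish=False)
    return r.x,r.fun
E
python3 - <<'E'
from h import *
V=[]
for i,q in enumerate((None,[530,290,170])):
    if q: goto(q,[180,0,60])
    k,im=shot(f"bm{i}"); R=regions_of("blank","wrist")
    d=min(R,key=lambda d:np.linalg.norm(onz(k,d["extent"][:2],45)[:2]-[506,312])); V.append((k,d["region"])); print(d["score"],d["extent"])
v,c=fithex(V,505,311); print(v[:2],np.degrees(v[2]),v[3],c)
np.save("blank.npy",v)
k,m=V[1]; a=im[:,:,::-1].copy(); cv2.polylines(a,[np.round(hexhull(k,v[0],v[1],v[2],0,v[3])).astype(np.int32)],True,(0,0,255),1)
u=proj(k,(v[0],v[1],45)).astype(int); a=a[max(u[1]-75,0):u[1]+75,max(u[0]-100,0):u[0]+100]
cv2.imwrite("pics/blc.png",cv2.resize(a,None,fx=3,fy=3)); print(get_obs()["t"])
E
```

```text
0.81 [285.1, 143.9, 65.5, 75.6]
0.66 [236.8, 198.9, 63.1, 72.6]
[503.86661162 311.41558498] -26.615666609758733 41.98769287934742 0.02780758628477037
18.9917
```

View pics/blc.png

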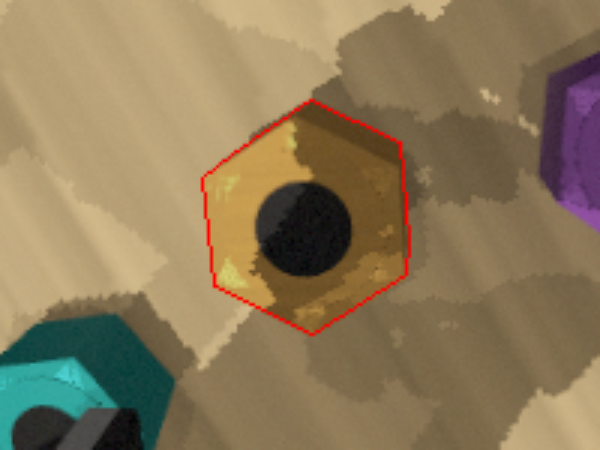

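The crop confirms the brass nut, with the fitted outline on its edges (centre (305,228), flats clean). I'll grip it across the 93.4° flats, clear of the teal and purple nuts, and carry it to the vise bed centre at about (598,72), yaw 9.6°.

```bash
python3 - <<'E'
from h import *
b=np.load("blank.npy"); x,y=b[:2]
y0=183.4
goto([x,y,120],[180,0,y0]); move_l([x,y,14],speed=120); f0=get_obs()["wrist_force"]
grip(48,80); o=get_obs(); print(o["grip_width"],o["grip_force"],o["wrist_force"]-f0)
move_l([x,y,40],speed=60); o=get_obs(); print("lift",o["grip_width"],o["grip_force"],o["wrist_force"]-f0,o["t"])
if o["grip_width"]<50: raise SystemExit("missed")
k,im=shot("bheld")
move_l([x,y,150],speed=200)
goto([598,72,150],[180,0,189.6]); k,im=shot("overbed"); f0=get_obs()["wrist_force"]
move_l([598,72,50],speed=120); z=45; move_l([598,72,z],speed=50)
while z>34:
    z-=1; move_l([598,72,z],speed=30); wait(.05); f=get_obs()["wrist_force"]-f0
    if f[2]>3: break
print(z,f,get_obs()["t"],get_obs()["grip_width"])
k,im=shot("onbed")
E
```

```text
54.805025199874926 88.57114434242249 [ 0.71636191 -1.97859673  4.94887446]
lift 54.9175854289168 87.12051272392273 [ 0.07309362 -0.81138321 -7.48761441] 22.8167
40 [-0.26811691  0.69708846  3.80380341] 27.3583 54.358846163715555
```

```bash
cat >>h.py <<'E'
def cyl(k,x,y,z0=66,z1=121,r=12):
    a=np.arange(0,2*np.pi,.3)
    return cv2.convexHull(np.array([proj(k,(x+r*np.cos(i),y+r*np.sin(i),z)) for z in(z0,z1) for i in a],np.float32))
def fitcyl(views,x0,y0,w=20):
    from scipy.optimize import differential_evolution
    def cost(v):
        c=0
        for k,m in views:
            im=np.zeros(m.shape,np.uint8); cv2.fillPoly(im,[np.round(cyl(k,*v)*16).astype(np.int32)],1,shift=4); b=im>0
            c+=1-(b&m).sum()/(b|m).sum()
        return c/len(views)
    r=differential_evolution(cost,[(x0-w,x0+w),(y0-w,y0+w)],maxiter=25,popsize=12,seed=1,polish=False); return r.x,r.fun
def handle_mask(k,im,x0,y0,r=25):
    d=(im.max(2)<60); w=np.zeros(d.shape,np.uint8); cv2.fillPoly(w,[np.round(cyl(k,x0,y0,60,130,r)).astype(np.int32)],1)
    n,L,S,_=cv2.connectedComponentsWithStats((d&(w>0)).astype(np.uint8)); i=1+np.argmax(S[1:,4]); return L==i
E
python3 - <<'E'
from h import *
grip(85); o=get_obs(); print(o["grip_width"],o["wrist_force"]); p=o["tcp_pos"]
move_l([p[0],p[1],130],speed=200)
goto([600,-60,200],[180,0,81]); k1,im1=shot("ax"); B=regions_of("blank","wrist"); 
goto([600,-150,200],[180,0,81]); k2,im2=shot("hd1")
goto([560,-190,190],[180,0,81]); k3,im3=shot("hd2")
for d in B: print("blank?",round(d["score"],2),d["extent"],onz(k1,d["extent"][:2],70))
b=[d for d in B if np.linalg.norm(onz(k1,d["extent"][:2],70)[:2]-[598,72])<30]
if b: v,c=fithex([(k1,b[0]["region"])],598,72,25); print("blank fit",v[:2],np.degrees(v[2]),v[3],c)
V=[(k,handle_mask(k,i,600,-164)) for k,i in((k2,im2),(k3,im3))]
print([m.sum() for _,m in V],fitcyl(V,600,-164)); 
for j,(k,m) in enumerate(V): print(fitcyl([(k,m)],600,-164))
print(get_obs()["t"])
a=np.hstack([im1[:,:,::-1],im2[:,:,::-1]]).copy()
cv2.imwrite("pics/m4.png",cv2.resize(a,None,fx=.71,fy=.71,interpolation=cv2.INTER_AREA))
E
```

```text
85.00212227349014 [-0.12798968 -0.4182269  -0.55685423]
blank? 0.88 [250.5, 57.8, 72.2, 71.0] [598.27500794  67.12604299  70.        ]
blank? 0.69 [296.3, 254.1, 48.8, 184.8] [ 610.57332693 -108.05546279   70.        ]
blank fit [597.12552956  73.58782005] -21.5566560581042 41.29182494340745 0.019116186693147963
[np.int64(1082), np.int64(764)] (array([ 601.82347104, -164.56607145]), np.float64(0.31572076175781005))
(array([ 601.93201217, -163.81369208]), np.float64(0.18768768768768773))
(array([ 600.61296284, -163.31741935]), np.float64(0.44052863436123346))
30.9
```

View pics/m4.png

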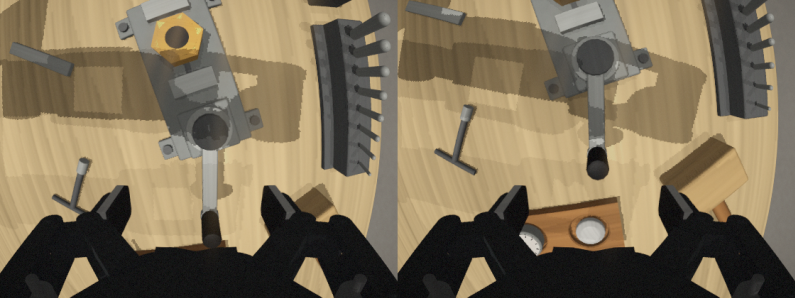

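The blank stands between the jaws at (597,74) with its flats within about 1° of square, at montage (177,38). The handle is at (601.5,-164), montage (597,165). I'll straddle the handle loosely and crank while watching the force.

```bash
python3 - <<'E'
from h import *
C=np.array([618,-46.3]); H=np.array([601.5,-164]); d=H-C; r=np.hypot(*d); a0=np.degrees(np.arctan2(d[1],d[0]))%360
print("r,a0",r,a0)
def pose(a,z=75): t=np.radians(a); return [C[0]+120*np.cos(t),C[1]+120*np.sin(t),z],[180,0,a-180]
p,A=pose(a0); p=[H[0],H[1],75]
goto([p[0],p[1],145],A); grip(46,20)
move_l(p,speed=120); f0=get_obs()["wrist_force"].copy(); grip(31,20); o=get_obs(); print(o["grip_width"],o["wrist_force"]-f0)
a=a0; slip=None; log=[]
while a>189.6-22:
    a-=2.0; q,A=pose(a); move_l(q,A,speed=30)
    f=get_obs()["wrist_force"]-f0; t=np.radians(a-90); ft=-f[:2]@[np.cos(t),np.sin(t)]; fr=f[:2]@[np.cos(t+np.pi/2),np.sin(t+np.pi/2)]
    log.append((round(a,1),round(ft,1),round(fr,1),round(f[2],1)))
    if ft>10.5 and a<205:
        if slip is None: slip=a
        if slip-a>=8: break
    elif slip and ft<9: slip=None
    if ft>22: print("high"); break
print(log,slip,get_obs()["t"])
E
```

```text
r,a0 118.85091501540911 262.0198862548315
31.394683440521625 [-0.34568428  0.4195386  -1.06263767]
[(np.float64(260.0), np.float64(0.7), np.float64(0.0), np.float64(-1.2)), (np.float64(258.0), np.float64(4.4), np.float64(-0.8), np.float64(-1.9)), (np.float64(256.0), np.float64(4.5), np.float64(-1.1), np.float64(-0.4)), (np.float64(254.0), np.float64(4.1), np.float64(-0.2), np.float64(-0.7)), (np.float64(252.0), np.float64(3.9), np.float64(-1.4), np.float64(0.8)), (np.float64(250.0), np.float64(4.1), np.float64(-1.5), np.float64(1.9)), (np.float64(248.0), np.float64(3.9), np.float64(-2.1), np.float64(1.5)), (np.float64(246.0), np.float64(3.8), np.float64(-1.1), np.float64(1.9)), (np.float64(244.0), np.float64(4.4), np.float64(-1.9), np.float64(1.7)), (np.float64(242.0), np.float64(4.0), np.float64(-2.0), np.float64(2.9)), (np.float64(240.0), np.float64(4.1), np.float64(-1.3), np.float64(2.3)), (np.float64(238.0), np.float64(3.6), np.float64(-0.6), np.float64(1.7)), (np.float64(236.0), np.float64(4.1), np.float64(-0.0), np.float64(1.0)), (np.float64(234.0), np.float64(4.6), np.float64(
[... 1340 characters left out ...]
)), (np.float64(196.0), np.float64(5.5), np.float64(-3.4), np.float64(-0.7)), (np.float64(194.0), np.float64(6.5), np.float64(-3.0), np.float64(0.1)), (np.float64(192.0), np.float64(5.7), np.float64(-1.8), np.float64(-0.4)), (np.float64(190.0), np.float64(9.5), np.float64(-3.8), np.float64(-1.6)), (np.float64(188.0), np.float64(11.0), np.float64(-3.6), np.float64(-1.8)), (np.float64(186.0), np.float64(11.3), np.float64(-3.3), np.float64(-2.5)), (np.float64(184.0), np.float64(11.0), np.float64(-4.3), np.float64(-2.6)), (np.float64(182.0), np.float64(10.9), np.float64(-4.7), np.float64(-2.2)), (np.float64(180.0), np.float64(11.2), np.float64(-4.7), np.float64(-2.4))] 188.01988625483148 44.7333
```

The force rose from 5 N to a steady 11 N at lever angle about 189°, which is the limiter slipping. It has slipped roughly 0.15 rad. I'll release the handle and check.

```bash
python3 - <<'E'
from h import *
o=get_obs(); p=o["tcp_pos"]; A=o["ee_rot"]
grip(48,20); 
t=np.radians(180+90); q=[p[0]+2*np.cos(t),p[1]+2*np.sin(t)]
move_l([q[0],q[1],150],speed=120); print(get_obs()["wrist_force"])
goto([540,-20,230],[180,0,60]); k,im=shot("fin"); B=regions_of("blank","wrist")
b=min(B,key=lambda d:np.linalg.norm(onz(k,d["extent"][:2],70)[:2]-[596,85]))
v,c=fithex([(k,b["region"])],596,85,25); d=v[:2]-[598,72]; y=np.radians(9.6)
print("blank",v[:2],np.degrees(v[2]),c,"local",d@[np.cos(y),np.sin(y)],d@[-np.sin(y),np.cos(y)])
m=handle_mask(k,im,498,-46,40); h,c=fitcyl([(k,m)],498,-46,35); print("handle",h,c,np.degrees(np.arctan2(h[1]+46.3,h[0]-618))%360)
cv2.imwrite("pics/finc.png",im[:,:,::-1]); print(get_obs()["t"])
E
```

```text
[-0.95370449  0.68995739  0.02936362]
blank [594.59198441  89.65563542] -19.44044155181961 0.018429003021148027 local -0.41588167447933166 17.976737044454012
handle [499.85894178 -50.38274163] 0.15323294951284328 181.9792510043891
46.8417
```

View pics/finc.png

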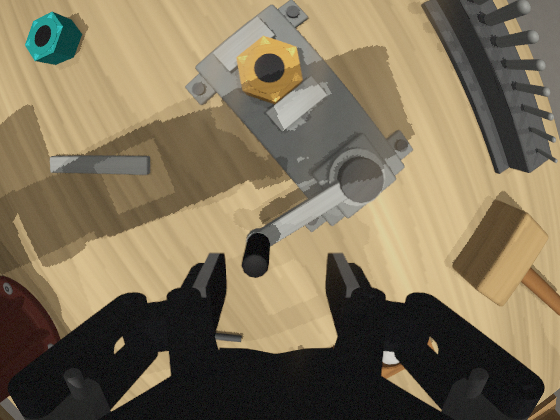

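The last picture shows the blank at (270,68), squared between the jaws at local (0,18), with the lever at 182° and the handle at (256,255). That puts the slip at about 0.13 rad, well within limits.

```bash
python3 -c "
from station import *
print(sign_off())"
```

```text
the job is handed in; nothing more can be done
None
```

The job is handed in: the dial lies face up in the empty dimple, the brass blank is clamped on its flats, and I stopped cranking after an estimated 0.13 rad of limiter slip. The hand-in call returned no verdict.

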